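# Click the stop collar onto the bench stand's pillar

## Task

Pick up the loose aluminium stop collar, put it over the pillar of the small bench stand and slide it down past the sprung balls until you feel them click into its inner groove, then let go so that it hangs there. Push gently, stop at the click and do not drop the collar or ram it down onto the base; leave the other things alone.

Things in the scene. Friction and masses are not known exactly. Their poses are not given: they have to be found in the camera images.
- collar: loose stop collar: thick plain aluminium sleeve standing on end on the bench, right way up, alike at any turn about its axis: 44 mm outside diameter, 48 mm tall, 22.5 mm through bore, 0.13 kg give or take a fifth. A shallow band round its outside shows the level of the groove inside. Origin: centre of its underside; z up along its axis
- groove (a point): point on the collar's axis 31 mm above its underside, amid the inner groove (30 mm diameter, 9 mm wide) into which the balls spring. At the click the balls' middle lies within 2 mm of this level and they press on the collar no more. Let go anywhere else, the collar sticks there by the friction of the pressed-in balls and is not clicked
- stand: bench stand bolted to the bench: dark base plate 120 x 90 x 14 mm and an upright oiled steel pillar 20 mm in diameter. Two sprung steel balls stick out 3.3 mm from the pillar, one on each side (along the stand's y), both at one height that differs from stand to stand, 58 to 88 mm above the bench, and is not reported. Origin: on the pillar's axis at bench level; z up
- pillar_top (a point): centre of the pillar's top face, 107 mm above the bench; the top 7 mm are a cone from 20 down to 11 mm wide. Pushing the collar onto the balls takes about 6 to 13 N, felt from where its underside is about 4 mm above the balls' middle, for 2 to 4 mm; then it slides on with little force (under 4 N) for some 20 to 25 mm
- boss_top (a point): centre of the low boss round the pillar's foot, 48 mm wide, 18 mm above the bench. At the click the balls first draw the collar down (the force on the tool drops and reverses), then hold it, its underside 30 to 32 mm below the balls' middle; pushing on with another 6 to 13 N would drive it past the groove, where it sticks or runs down onto this boss
- screw_tin: bystander: short round tin, 75 mm wide, 58 mm tall; origin under its centre
- oil_bottle: bystander: small dropper bottle, 34 mm wide, 102 mm tall; origin under its centre
- tape_measure: bystander: steel tape in a plastic case, about 89 x 58 x 64 mm; origin under its centre

How it is judged:
By the outcome, as a careful person would: the job done as asked, in the order asked, and still so for the second after the job is handed in, with the robot touching nothing.
It also fails if it takes over 43 s, if anything falls off the work surface, if the arm or the gripper's body presses on something with over 40 N, if the wrist force passes 120 N, or if a joint passes its speed limit or range.

## Robot

A 7-joint arm with a two-finger parallel gripper is mounted at the origin on a cart in front of the work surface, level with it; the furniture and walls round the work are solid. World frame = base frame: x ahead of the robot, y to its left, z up, the work surface at z = 0. Lengths are in m, angles in rad, forces in N, time in s.
With the tool pointing down it reaches from about 0.425 to 0.925 m from the base axis. Payload 6.8 kg.
Tool frame: the origin (TCP) lies where the fingers leave the gripper's body, on its centre line; the fingertips stand 73 mm ahead of it and the grasp point (between the pads) lies 54 mm ahead of it; z points along the fingers, y is the line along which they close (so a half turn about z gives the same grasp; the last joint's range is limited). The gripper opens to 85 mm and grips with 20 to 120 N. Pads are 22 mm wide; open, the fingers measure 114 mm over their backs; the gripper's body (76 mm by 85 mm) begins 54 mm behind the grasp point. The pads swing forward as they close: fully open they stand 13 mm farther back than shut.
Start: joints at [-1.227, 0.477, 0.022, 1.555, -0.011, 1.109, -0.083], TCP at [0.295, 0.607, 0.304] pointing down, gripper open.
Joint ranges: [-2.96, 2.96], [-0.34, 2.1], [-1.41, 1.46], [0.24, 2.44], [-1.37, 4.51], [0.17, 1.92], [-2.96, 2.96]. Speed limits (rad/s): [2.39, 2.39, 3.14, 3.14, 3.14, 3.14, 3.14].

## Interface

Orientations are given as a rotation vector (axis times angle).
In Python, from bench import r, grab_frame, camera_info gives the robot as it stands.
- The arm moves only by the shell command python3 -m pendant [OPENING] [FORCE], which reads ROWS from standard input. ROWS is 1 to 5 rows, one to a line, with the numbers parted by spaces; each row has 6 numbers: dx, dy, dz in m, then a rotation vector rx, ry, rz in rad; each row is the pose to reach, as a shift and turn from the pose commanded when the command began, along the tool's axes at that moment; what a row does not reach only later rows make up. A row lasts 1/10 s, in which the tool goes at most 0.05 m and 0.15 rad, less where a joint would pass 70% of its speed; a pose out of reach is approached as far as the arm can. OPENING is the finger opening in m, set as the command begins (- or left out keeps the last). The fingers move at their own pace and stop on an object; FORCE is the grip in N (left out, the last holds). Time passes only in rows, so rows that do not move let the fingers close. It prints the time, the measured TCP pose, the force, the opening and the grip force at its end. Input that does not fit is refused with a message, and nothing moves.
- r.get_obs(): the state, without advancing time (a new reading comes with each control period).
- grab_frame(name): name is "scene" or "top" or "wrist"; returns (picture, depth): 420x560x3 uint8, blue, green, red; 420x560 float32, m along the optical axis (not along the pixel's ray), 0 where there is no reading.
- camera_info(name): a dict with "camera_matrix" (3x3 intrinsics, pixels), "R" (3x3) and "t" (3): a world point X has camera coordinates R X + t. Camera axes: x right, y down, z forward; pixel columns grow to the right and rows downward; lengths in m; the calibration is good to about 2 mm. A picture is of the moment at which its call begins: read the wrist's pose just before it. camera_info takes no time and is no camera call; for the wrist camera it gives the pose at the moment of the call.
- r.hand_in(): hands the job in; it is judged then, once.
The state is a dict: "clock": time; "joints": joint angles; "qvel": joint speeds; "tau": joint torques, N m; "tcp_pos": TCP position; "orientation": TCP orientation; "contact_force": force on the tool from outside, world axes, zero at the start; "moment": the same for the moment, N m; "grip_width": finger opening in m; "gripper_force": force on a finger pad.
Only numpy, scipy, OpenCV 4.12 (cv2) and the standard library are available. Lean on these libraries where they do the work, as an engineer would, in place of code of your own. Each camera call takes 0.05 s, during which the arm holds its last target. There are 200 camera calls.

## Working session

There is one attempt and no reset: what is moved stays moved. The work goes in short steps, Python scripts to look and compute and a shell command to move; the robot and the scene stay as the last step left them, time stands still between calls to the robot, and variables do not carry over. Pictures are saved under pics/ and viewed, at most 10 in all, crops included, and the job is handed in when it is done.

```bash
mkdir -p pics; ls; python3 - <<'E'
from bench import r, grab_frame, camera_info
import cv2,numpy as np
o=r.get_obs(); print({k:np.round(v,3) for k,v in o.items()})
ims=[]
for n in("scene","top"):
    c=camera_info(n); p,d=grab_frame(n); np.savez(f"pics/{n}.npz",p=p,d=d,**{k:np.array(v) for k,v in c.items() if k in("camera_matrix","R","t")})
    cv2.imwrite(f"pics/{n}.png",p)
    print(n,np.round(c["R"],3),np.round(c["t"],3),c["camera_matrix"][0])
E
```

```text
pics
{'clock': np.float64(0.0), 'joints': array([-1.227,  0.478,  0.022,  1.556, -0.011,  1.109, -0.083]), 'qvel': array([-0.001,  0.   , -0.001, -0.001,  0.   , -0.002, -0.001]), 'tau': array([ 1.0000e-03, -5.9647e+01,  1.6080e+00, -2.8118e+01,  1.3000e-02,
        9.0000e-03,  0.0000e+00]), 'tcp_pos': array([0.294, 0.607, 0.303]), 'orientation': array([-7.040e-01, -3.062e+00,  3.000e-03]), 'contact_force': array([0.331, 0.163, 0.642]), 'moment': array([ 0.063, -0.012, -0.036]), 'gripper_force': np.float64(0.0), 'grip_width': np.float64(0.085)}
scene [[-0.791 -0.611 -0.019]
 [-0.298  0.412 -0.861]
 [ 0.534 -0.676 -0.508]] [0.47  0.28  0.509] [437.06673021   0.         278.43869823]
top [[ 0.004 -1.    -0.012]
 [-0.999 -0.004 -0.038]
 [ 0.038  0.012 -0.999]] [-0.029  0.604  0.926] [451.70080642   0.         282.42051322]
```

View pics/scene.png

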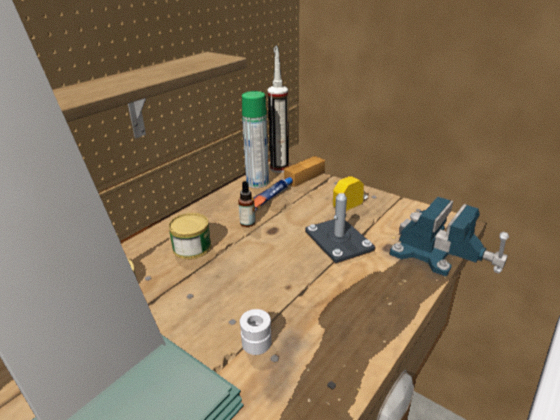

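View pics/top.png

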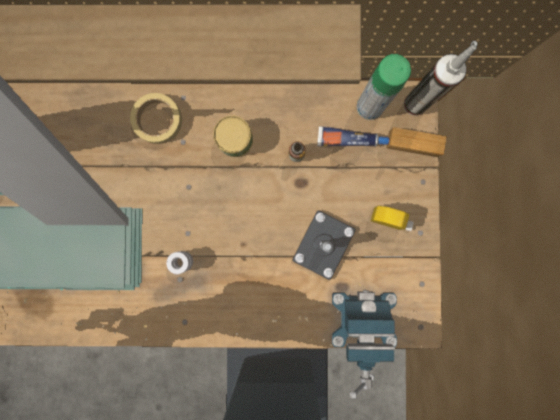

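The scene view shows the collar at about (255,332) and the stand's pillar at (341,215). In the top view the collar is at (177,263) and the pillar top at (326,245). A tall grey panel and green mats stand left of the collar.

```bash
cat > h.py <<'E'
import numpy as np,cv2
def load(n):
    f=np.load(f"pics/{n}.npz"); return f["p"],f["d"],f["camera_matrix"],f["R"],f["t"]
def cloud(d,K,R,t):
    v,u=np.indices(d.shape); c=np.stack([(u-K[0,2])*d/K[0,0],(v-K[1,2])*d/K[1,1],d],-1)
    W=(c-t)@R; W[d==0]=np.nan; return W
def ray(u,v,z,K,R,t):
    k=R.T@np.array([(u-K[0,2])/K[0,0],(v-K[1,2])/K[1,1],1]); C=-R.T@t
    return C+k*(z-C[2])/k[2]
E
python3 - <<'E'
from h import *
for n,boxes in(("top",{"collar":(163,248,192,278),"stand":(290,205,358,282),"tin":(212,115,255,158),"bottle":(288,140,306,162),"tape":(368,200,416,232),"vise":(325,285,400,365),"panel":(0,80,130,225),"mat":(0,205,145,292)}),("scene",{"collar":(235,305,275,358),"pillar":(330,190,352,240)})):
    p,d,K,R,t=load(n); W=cloud(d,K,R,t); print(n,"cam",np.round(-R.T@t,3))
    for k,(a,b,c,e) in boxes.items():
        w=W[b:e,a:c].reshape(-1,3); w=w[~np.isnan(w[:,0])]; h=w[w[:,2]>.012]
        print(k,len(h),"min",np.round(h.min(0),3),"max",np.round(h.max(0),3), "z pct",np.round(np.percentile(w[:,2],[5,50,95]),3))
        for lo,hi in((.042,.056),(.095,.115)):
            m=h[(h[:,2]>lo)&(h[:,2]<hi)]
            if len(m)>3: print("   z",lo,hi,len(m),"mean",np.round(m.mean(0),4),"mid",np.round((m.min(0)+m.max(0))/2,4),"ext",np.round(np.ptp(m,0),4))
p,d,K,R,t=load("top")
g=cv2.cvtColor(p,cv2.COLOR_BGR2HSV)
m=((g[...,1]<60)&(g[...,2]>140)).astype(np.uint8)
cs,_=cv2.findContours(m[245:282,160:196],cv2.RETR_EXTERNAL,cv2.CHAIN_APPROX_NONE,offset=(160,245))
c=max(cs,key=cv2.contourArea); (u,v),rad=cv2.minEnclosingCircle(c); print("collar px",u,v,rad,"xy@48mm",ray(u,v,.048,K,R,t))
print("pillar xy@107 from px 326,245",ray(326,245,.107,K,R,t))
a=cv2.resize(p[195:290,285:365],None,fx=5,fy=5,interpolation=cv2.INTER_CUBIC)
b=cv2.resize(p[235:290,150:205],None,fx=5,fy=5,interpolation=cv2.INTER_CUBIC)
b=cv2.copyMakeBorder(b,0,a.shape[0]-b.shape[0],0,0,cv2.BORDER_CONSTANT)
cv2.imwrite("pics/crop1.png",np.hstack([a,b]))
E
```

```text
top cam [ 0.568 -0.038  0.948]
collar 403 min [0.477 0.161 0.012] max [0.52  0.204 0.051] z pct [-0.004  0.003  0.049]
   z 0.042 0.056 296 mean [0.4982 0.1822 0.0468] mid [0.4981 0.1827 0.0467] ext [0.0421 0.0429 0.0093]
stand 2011 min [ 0.463 -0.177  0.012] max [ 0.605 -0.049  0.108] z pct [-0.004  0.002  0.018]
   z 0.095 0.115 87 mean [ 0.5347 -0.1115  0.1032] mid [ 0.5345 -0.1114  0.1021] ext [0.0189 0.0185 0.0115]
tin 1243 min [0.718 0.037 0.012] max [0.793 0.113 0.061] z pct [-0.003  0.053  0.057]
   z 0.042 0.056 871 mean [0.754  0.0743 0.0537] mid [0.7546 0.0748 0.0491] ext [0.0735 0.0754 0.0138]
bottle 273 min [ 0.707 -0.072  0.012] max [ 0.741 -0.039  0.102] z pct [-0.002  0.057  0.098]
   z 0.042 0.056 33 mean [ 0.713  -0.0549  0.0485] mid [ 0.7171 -0.0556  0.049 ] ext [0.0196 0.0323 0.0138]
   z 0.095 0.115 36 mean [ 0.7238 -0.0551  0.0986] mid [ 0.7241 -0.0545  0.0989] ext [0.0129 0.0114 0.0069]
tape 648 min [ 0.567 -0.29   0.012] max [ 0.615 -0.208  0.067] z pct [-0.004  0.001  0.064]
   z 0.042 0.056 163 mean [ 0.5934 -0.2324  0.0503] mid [ 0.5918 -0.2432  0.049 ] ext
[... 796 characters left out ...]
 0.1656 0.02  ]
scene cam [0.184 0.516 0.508]
collar 1057 min [0.472 0.161 0.012] max [0.516 0.205 0.05 ] z pct [-0.002  0.012  0.048]
   z 0.042 0.056 513 mean [0.4929 0.185  0.0471] mid [0.4943 0.1832 0.0461] ext [0.0438 0.0444 0.0081]
pillar 871 min [ 0.506 -0.238  0.012] max [ 0.611 -0.089  0.108] z pct [-0.001  0.025  0.1  ]
   z 0.042 0.056 135 mean [ 0.558  -0.1645  0.0479] mid [ 0.5654 -0.1681  0.0488] ext [0.0903 0.1338 0.0137]
   z 0.095 0.115 78 mean [ 0.5285 -0.1076  0.102 ] mid [ 0.5301 -0.1089  0.1018] ext [0.0189 0.015  0.0127]
collar px 177.0 262.5 11.884963989257812 xy@48mm [0.49825753 0.18272022 0.048     ]
pillar xy@107 from px 326,245 [ 0.53665882 -0.10870935  0.107     ]
```

View pics/crop1.png

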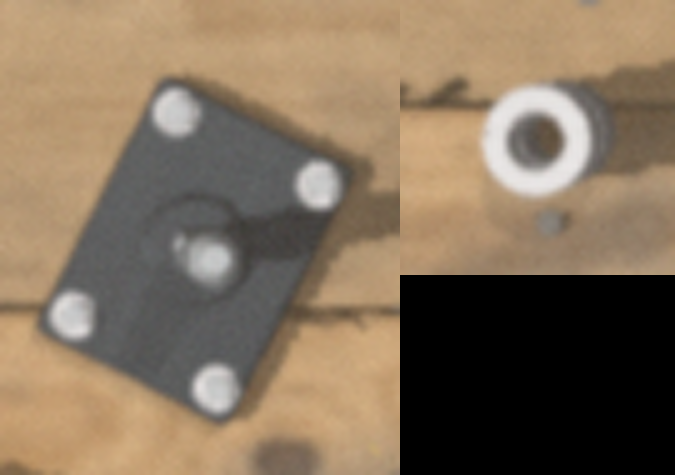

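The crop shows the pillar top at crop (210,258), which is full-image (327,247). One ball is just up-left of it at (321,243), and the collar's ring is clean. Next I check the grey panel's extent and work out the shift to the collar in tool axes.

```bash
cat >> h.py <<'E'
from scipy.spatial.transform import Rotation as Ro
def shift(goal,yaw_world_y=None):
    from bench import r
    o=r.get_obs(); T=Ro.from_rotvec(o["orientation"]).as_matrix()
    return np.round(T.T@(np.array(goal)-o["tcp_pos"]),4), np.round(T,3)
E
python3 - <<'E'
from h import *
for n,(a,b,c,e) in(("top",(0,60,150,225)),("scene",(0,0,165,350))):
    p,d,K,R,t=load(n); w=cloud(d,K,R,t)[b:e,a:c]
    g=cv2.cvtColor(p,cv2.COLOR_BGR2HSV)[b:e,a:c]; w=w[(g[...,1]<40)&~np.isnan(w[...,0])]
    for z in np.arange(.0,.9,.1):
        m=w[(w[:,2]>z)&(w[:,2]<z+.1)]
        if len(m)>5: print(n,z.round(1),len(m),np.round(np.percentile(m,[1,99],axis=0)[:,:2],3).tolist())
print(shift([.498,.183,.22]))
E
```

```text
top 0.0 1907 [[0.574, 0.27], [0.608, 0.543]]
top 0.1 2316 [[0.594, 0.285], [0.632, 0.448]]
top 0.2 2708 [[0.631, 0.285], [0.671, 0.43]]
top 0.3 2336 [[0.666, 0.285], [0.709, 0.371]]
top 0.4 708 [[0.703, 0.284], [0.734, 0.314]]
scene 0.0 1802 [[0.567, 0.281], [0.592, 0.37]]
scene 0.1 10890 [[0.591, 0.288], [0.627, 0.44]]
scene 0.2 10745 [[0.627, 0.057], [0.881, 0.416]]
scene 0.3 6512 [[0.663, 0.286], [0.7, 0.37]]
scene 0.4 1847 [[0.699, 0.285], [0.723, 0.325]]
(array([-0.3681, -0.2924,  0.0836]), array([[-0.9  ,  0.437, -0.001],
       [ 0.437,  0.9  , -0.002],
       [-0.   , -0.002, -1.   ]]))
```

```bash
echo '-0.037 -0.029 0.008 0 0 0
-0.074 -0.058 0.016 0 0 0
-0.111 -0.087 0.025 0 0 0
-0.148 -0.117 0.033 0 0 0
-0.185 -0.146 0.042 0 0 0' | python3 -m pendant 0.085
echo '-0.037 -0.029 0.008 0 0 0
-0.074 -0.058 0.016 0 0 0
-0.111 -0.087 0.025 0 0 0
-0.148 -0.117 0.033 0 0 0
-0.183 -0.146 0.042 0 0 0' | python3 -m pendant
echo '0 0 0 0 0 0
0 0 0 0 0 0' | python3 -m pendant
python3 - <<'E'
from h import *
from bench import grab_frame,camera_info
c=camera_info("wrist"); p,d=grab_frame("wrist"); cv2.imwrite("pics/w1.png",p)
np.savez("pics/w1.npz",p=p,d=d,**{k:np.array(c[k]) for k in("camera_matrix","R","t")})
print(shift([.498,.183,.09]))
K,R,t=[np.array(c[k]) for k in("camera_matrix","R","t")]
print("cam",-R.T@t, "proj", [(K@(R@np.array(x)+t))[:2]/(K@(R@np.array(x)+t))[2] for x in([.498,.183,.048],[.5345,-.111,.107])])
E
```

```text
clock: 0.6
tcp_pos: [0.3978, 0.3931, 0.2614]
orientation: [-0.704, -3.062, 0.0]
contact_force: [1.3, 0.5, -0.0]
grip_width: 0.0848
gripper_force: 0.0
clock: 1.1
tcp_pos: [0.4988, 0.1818, 0.2196]
orientation: [0.704, 3.062, -0.0]
contact_force: [0.5, 0.5, -0.2]
grip_width: 0.0847
gripper_force: 0.0
clock: 1.3
tcp_pos: [0.4984, 0.1826, 0.2195]
orientation: [-0.708, -3.06, 0.001]
contact_force: [-0.5, -0.0, 0.2]
grip_width: 0.0851
gripper_force: 0.0
(array([-0.0006, -0.0011,  0.1297]), array([[-0.9  ,  0.437, -0.001],
       [ 0.437,  0.9  ,  0.   ],
       [ 0.001, -0.   , -1.   ]]))
cam [0.42472815 0.21901252 0.28893109] proj [array([281.08373063, 202.56004831]), array([ -5.85925381, 401.98074628])]
```

View pics/w1.png

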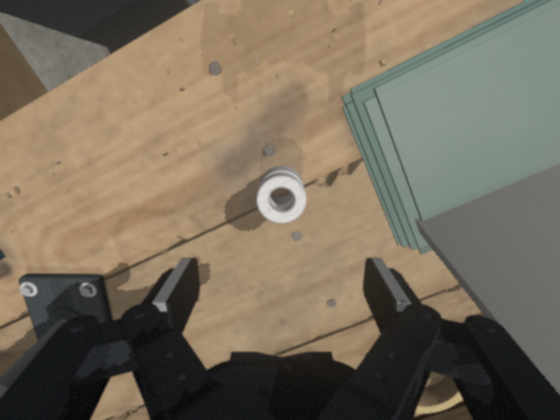

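The wrist view shows the collar's top ring at about (281,199), within a few pixels of the prediction (281,203). I refine it with a contour fit.

```bash
python3 - <<'E'
from h import *
p,d,K,R,t=load("w1"); g=cv2.cvtColor(p,cv2.COLOR_BGR2HSV)
W=cloud(d,K,R,t)
m=np.zeros(d.shape,np.uint8); s=np.s_[165:235,245:320]
m[s]=((W[s][...,2]>.043)&(W[s][...,2]<.055)); 
q=W[m>0]; print("depth", q.mean(0),(q.min(0)+q.max(0))/2,np.ptp(q,0))
m2=np.zeros_like(m); m2[s]=((g[s][...,1]<50)&(g[s][...,2]>185))
cs,_=cv2.findContours(m2,cv2.RETR_EXTERNAL,cv2.CHAIN_APPROX_NONE); c=max(cs,key=cv2.contourArea)
print(cv2.boundingRect(c),cv2.fitEllipse(c)); u,v=cv2.fitEllipse(c)[0]; print(ray(u,v,.048,K,R,t))
E
```

```text
depth [0.49481386 0.18371953 0.04703286] [0.49551852 0.18323212 0.04627148] [0.04369589 0.04358989 0.00637567]
(258, 177, 49, 46) ((281.6031188964844, 199.24658203125), (45.21720504760742, 47.672725677490234), 83.6613998413086)
[0.49545003 0.1847545  0.048     ]
```

```bash
echo '0.001 0 0.03 0 0 0
0.002 0 0.06 0 0 0
0.002 0 0.09 0 0 0
0.002 0 0.115 0 0 0
0.002 0 0.13 0 0 0' | python3 -m pendant
echo '0 0 0 0 0 0
0 0 0 0 0 0
0 0 0 0 0 0
0 0 0 0 0 0
0 0 0 0 0 0' | python3 -m pendant 0.03 60
echo '0 0 0 0 0 0
0 0 0 0 0 0
0 0 0 0 0 0
0 0 0 0 0 0' | python3 -m pendant
```

```text
clock: 1.85
tcp_pos: [0.4949, 0.1869, 0.0881]
orientation: [-0.698, -3.061, 0.001]
contact_force: [1.2, 0.5, -0.0]
grip_width: 0.0848
gripper_force: 0.0
clock: 2.35
tcp_pos: [0.497, 0.1857, 0.0913]
orientation: [0.703, 3.061, 0.003]
contact_force: [-2.9, 1.3, 7.8]
grip_width: 0.0431
gripper_force: 61.6
clock: 2.75
tcp_pos: [0.497, 0.1857, 0.0913]
orientation: [0.703, 3.061, 0.003]
contact_force: [-2.7, 0.8, 6.7]
grip_width: 0.0428
gripper_force: 61.6
```

```bash
echo '0 0 -0.02 0 0 0
0 0 -0.05 0 0 0
0 0 -0.09 0 0 0
0 0 -0.13 0 0 0
0 0 -0.16 0 0 0' | python3 -m pendant
python3 - <<'E'
from h import *
print(shift([.534,-.071,.25])); 
E
```

```text
clock: 3.25
tcp_pos: [0.4969, 0.1849, 0.253]
orientation: [0.703, 3.059, 0.003]
contact_force: [0.6, 0.4, -1.6]
grip_width: 0.043
gripper_force: 61.4
(array([-0.1452, -0.214 ,  0.0027]), array([[-0.9  ,  0.437,  0.003],
       [ 0.437,  0.9  ,  0.002],
       [-0.002,  0.003, -1.   ]]))
```

```bash
echo '-0.032 -0.036 0 0 0 0
-0.064 -0.072 0 0 0 0
-0.096 -0.108 0 0 0 0
-0.128 -0.143 0 0 0 0
-0.16 -0.18 0 0 0 0' | python3 -m pendant
echo '-0.03 -0.035 0 0 0 0
-0.055 -0.06 0 0 0 0
-0.063 -0.07 0 0 0 0
-0.063 -0.07 0 0 0 0
-0.063 -0.07 0 0 0 0' | python3 -m pendant
python3 - <<'E'
from h import *
from bench import grab_frame,camera_info
c=camera_info("wrist"); print(shift([.533,-.110,.25])); p,d=grab_frame("wrist"); cv2.imwrite("pics/w2.png",p)
np.savez("pics/w2.npz",p=p,d=d,**{k:np.array(c[k]) for k in("camera_matrix","R","t")})
p,d,K,R,t=load("w2"); W=cloud(d,K,R,t)
for z in(.05,.107): 
    x=K@(R@np.array([.533,-.11,z])+t); print(x/x[2])
m=(abs(W[...,0]-.533)<.025)&(abs(W[...,1]+.11)<.025)
for lo,hi in((.02,.04),(.04,.06),(.06,.08),(.08,.1),(.104,.112)):
    q=W[m&(W[...,2]>lo)&(W[...,2]<hi)]
    if len(q): print(lo,len(q),q.mean(0).round(4),((q.min(0)+q.max(0))/2).round(4),np.ptp(q,0).round(4))
E
```

```text
clock: 3.75
tcp_pos: [0.5621, -0.0485, 0.2506]
orientation: [0.702, 3.061, 0.001]
contact_force: [0.9, 1.2, -1.0]
grip_width: 0.0428
gripper_force: 61.4
clock: 4.25
tcp_pos: [0.5877, -0.1358, 0.2498]
orientation: [-0.702, -3.061, -0.002]
contact_force: [-0.1, 0.4, -1.5]
grip_width: 0.0431
gripper_force: 61.4
(array([ 0.0605, -0.0006, -0.0001]), array([[-0.9  ,  0.435, -0.   ],
       [ 0.435,  0.9  ,  0.001],
       [ 0.001,  0.001, -1.   ]]))
[279.81311429 129.87764491   1.        ]
[279.59322555 136.42981122   1.        ]
0.02 12 [ 0.5253 -0.1063  0.0306] [ 0.5264 -0.107   0.03  ] [0.0085 0.0097 0.0188]
0.04 27 [ 0.5255 -0.11    0.0538] [ 0.5296 -0.1121  0.0501] [0.015  0.024  0.0197]
0.06 54 [ 0.5297 -0.108   0.0648] [ 0.5309 -0.1116  0.0693] [0.0175 0.0238 0.0184]
0.08 69 [ 0.5278 -0.1093  0.0954] [ 0.5318 -0.1115  0.0913] [0.0194 0.0191 0.0174]
0.104 281 [ 0.5318 -0.1118  0.1059] [ 0.5317 -0.1117  0.1059] [0.0138 0.0143 0.0038]
```

View pics/w2.png

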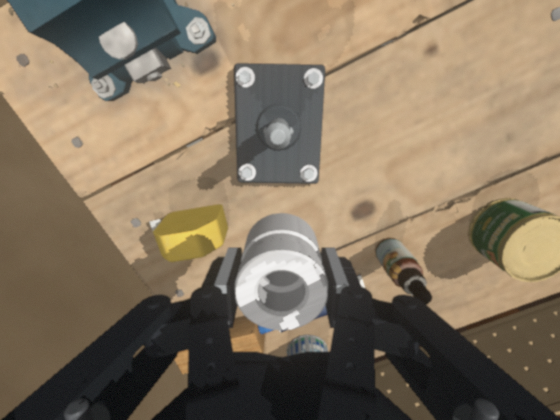

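The wrist view shows the pillar top at about (279,133) and the held collar level in the fingers, its top ring centred at about (282,288). I measure both in this one frame so the calibration bias cancels.

```bash
python3 - <<'E'
from h import *
from bench import r
o=r.get_obs(); T=Ro.from_rotvec(o["orientation"]).as_matrix(); P=o["tcp_pos"]
p,d,K,R,t=load("w2"); W=cloud(d,K,R,t); L=(W-P)@T   # tool coords
s=np.s_[205:335,225:340]; l=L[s].reshape(-1,3); 
for lo in np.arange(.03,.1,.005):
    q=l[(l[:,2]>lo)&(l[:,2]<lo+.005)&(abs(l[:,1])<.021)]
    if len(q): print("z",lo.round(3),len(q),((q.min(0)+q.max(0))/2).round(4),np.ptp(q,0).round(4),q.max(0).round(4))
g=cv2.cvtColor(p,cv2.COLOR_BGR2HSV); m=np.zeros(d.shape,np.uint8); 
# bore hole ellipse: dark inside ring; ring outer by depth band
zt=np.median(l[(l[:,2]>.03)&(l[:,2]<.05)&(abs(l[:,1])<.021)][:,2]); print("ring z",zt)
m[s]=(abs(L[s][...,2]-zt)<.003)
ys,xs=np.nonzero(m); print("ring px",xs.min(),xs.max(),ys.min(),ys.max())
# side profile: collar wall +x extreme at several heights -> centre x = xmax-22mm
w=l[(l[:,2]>zt+.006)&(l[:,2]<zt+.04)&(abs(l[:,1])<.018)]
f=lambda a:np.hypot(w[:,0]-a[0],w[:,1]-a[1])-.022
from scipy.optimize import least_squares
S=least_squares(f,[0,0],loss="soft_l1",f_scale=.001); print("collar axis in tool",S.x.round(4),"rms",np.sqrt(np.mean(f(S.x)**2)).round(4),len(w))
# balls
S2=[]
q=L.reshape(-1,3)-((np.array([.5317,-.1117,.107])-P)@T); W2=W.reshape(-1,3)
rad=np.hypot(q[:,0],q[:,1]); k=(rad<.016)&(rad>.0108)&(W2[:,2]>.03)&(W2[:,2]<.1)
print("outside pillar pts (tool x,y rel, world z)\n",np.c_[q[k][:,:2],W2[k][:,2]].round(4)[:30])
print("shift",((np.array([.5317,-.1117,P[2]])-P)@T).round(4))
E
```

```text
z 0.03 43 [0.0001 0.0208 0.0335] [0.0226 0.0004 0.0029] [0.0114 0.021  0.035 ]
z 0.035 95 [0.0003 0.0208 0.0375] [0.022  0.0004 0.0048] [0.0113 0.021  0.04  ]
z 0.04 4071 [-0.      0.      0.0426] [0.0441 0.042  0.0048] [0.0221 0.021  0.045 ]
z 0.045 1092 [0.0005 0.     0.0475] [0.0435 0.0419 0.005 ] [0.0223 0.021  0.05  ]
z 0.05 699 [0.0047 0.0001 0.0525] [0.0343 0.0418 0.005 ] [0.0219 0.0209 0.055 ]
z 0.055 230 [0.0044 0.0005 0.0575] [0.0339 0.0409 0.005 ] [0.0214 0.0209 0.06  ]
z 0.06 477 [0.0023 0.0004 0.0625] [0.0377 0.0411 0.005 ] [0.0211 0.0209 0.065 ]
z 0.065 930 [0.0025 0.     0.0675] [0.0389 0.0418 0.005 ] [0.022  0.0209 0.07  ]
z 0.07 394 [0.0046 0.0002 0.0725] [0.0345 0.0415 0.0049] [0.0219 0.0209 0.075 ]
z 0.075 322 [ 0.0047 -0.0003  0.0775] [0.034  0.0408 0.005 ] [0.0217 0.0201 0.08  ]
z 0.08 218 [ 0.0046 -0.0004  0.0825] [0.0344 0.0409 0.005 ] [0.0218 0.02   0.085 ]
z 0.085 196 [ 0.0146 -0.0005  0.0875] [0.0148 0.0407 0.005 ] [0.022  0.0198 0.09  ]
z 0.09 39 [0.0136 0.0006 0.0909] [0.0153 0.0394 0.0019] [0.0213 0.0203 0.0919]
ring z 0.044217030432828375
ring px 225 339
[... 248 characters left out ...]
19 -0.0126  0.0592]
 [ 0.002  -0.0116  0.0606]
 [ 0.002  -0.0107  0.0613]
 [ 0.0021  0.0109  0.0629]
 [ 0.002   0.0118  0.0611]
 [ 0.0012 -0.0125  0.0611]
 [ 0.0013 -0.0115  0.0628]
 [ 0.0012 -0.0107  0.0617]
 [ 0.0013  0.0109  0.0629]
 [ 0.0011  0.0118  0.061 ]
 [ 0.0011  0.0127  0.0603]
 [ 0.0004 -0.0125  0.0615]
 [ 0.0004 -0.0116  0.0616]
 [ 0.0004  0.0109  0.0621]
 [ 0.0003  0.0118  0.0618]
 [ 0.0001  0.0127  0.0594]
 [-0.0004 -0.0116  0.0627]
 [-0.0005  0.0109  0.0619]
 [-0.0005  0.0118  0.0619]
 [-0.0006  0.0127  0.0611]
 [-0.0014 -0.0126  0.061 ]
 [-0.0013 -0.0116  0.0618]
 [-0.0013  0.0109  0.0628]
 [-0.0013  0.0117  0.0628]
 [-0.0015  0.0127  0.0604]]
shift [ 0.0607 -0.0033  0.0001]
```

Collar axis is at tool (0,0), its underside about 91 mm ahead of the TCP. The balls sit at z ≈ 0.059, so I expect the click near TCP z ≈ 0.119. Moving over the pillar.

```bash
echo '0.02 -0.001 0 0 0 0
0.04 -0.002 0 0 0 0
0.055 -0.003 0 0 0 0
0.061 -0.003 0 0 0 0
0.061 -0.003 0 0 0 0' | python3 -m pendant
echo '0 0 0.01 0 0 0
0 0 0.025 0 0 0
0 0 0.035 0 0 0
0 0 0.04 0 0 0
0 0 0.04 0 0 0' | python3 -m pendant
python3 - <<'E'
from h import *
from bench import grab_frame,camera_info
print(shift([.5317,-.1117,.2])[0]); p,d=grab_frame("scene"); 
cv2.imwrite("pics/s2.png",cv2.resize(p[130:270,280:410],None,fx=4,fy=4,interpolation=cv2.INTER_CUBIC))
E
```

```text
clock: 4.8
tcp_pos: [0.5314, -0.1117, 0.2501]
orientation: [-0.699, -3.063, -0.001]
contact_force: [0.0, -0.2, -0.7]
grip_width: 0.0427
gripper_force: 61.4
clock: 5.3
tcp_pos: [0.5316, -0.1136, 0.2089]
orientation: [-0.703, -3.06, 0.001]
contact_force: [0.4, 0.0, -1.5]
grip_width: 0.043
gripper_force: 61.4
[0.0007 0.0018 0.0089]
```

View pics/s2.png

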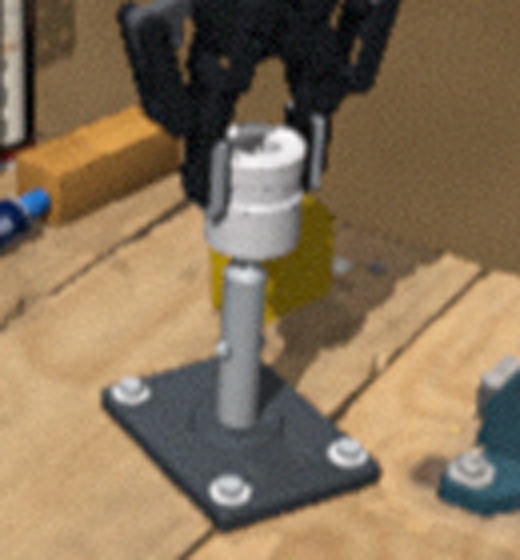

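The scene view shows the collar hanging just above the pillar, seemingly slightly to the right of its axis (crop x≈253 against 247). I measure that offset with circle fits from one frame.

```bash
cat > fit.py <<'E'
from h import *
from bench import grab_frame,camera_info
from scipy.optimize import least_squares
from bench import r
c=camera_info("scene"); K,R,t=[np.array(c[k]) for k in("camera_matrix","R","t")]
p,d=grab_frame("scene"); W=cloud(d,K,R,t); P=r.get_obs()["tcp_pos"]; print("tcp",P.round(4))
def fit(lo,hi,rad,c0,box):
    q=W[(W[...,2]>lo)&(W[...,2]<hi)&(np.hypot(W[...,0]-c0[0],W[...,1]-c0[1])<box)]
    f=lambda a:np.hypot(q[:,0]-a[0],q[:,1]-a[1])-rad
    S=least_squares(f,c0,loss="soft_l1",f_scale=.001); return S.x.round(4),len(q),np.sqrt(np.mean(f(S.x)**2)).round(4)
u=P[2]-.091
print("collar",fit(u+.003,u+.018,.022,P[:2],.03))
for a,b in((.07,.095),(.03,.05)): print("pillar",a,fit(a,b,.010,[.531,-.111],.018))
# silhouette: brightness edges along rows, pixel centre vs projected axes
g=cv2.cvtColor(p,cv2.COLOR_BGR2GRAY).astype(float)
for n,z,rad in(("collar",u+.008,.022),("pillar",.09,.01),("pillar",.07,.01),("pillar",.035,.01)):
    x=K@(R@np.array([.5316,-.112,z])+t); x/=x[2]; v=int(round(x[1])); w=int(rad*437/.75*1.6)
    row=cv2.GaussianBlur(g,(1,5),0)[v]; gr=np.gradient(row); L=int(x[0]); 
    print(n,z.round(3),"axis px",x[:2].round(1),"row",row[L-w:L+w+1].astype(int).tolist(),"from",L-w)
E
python3 fit.py
```

```text
tcp [ 0.5321 -0.1137  0.21  ]
collar (array([ 0.5312, -0.1145]), 169, np.float64(0.0009))
pillar 0.07 (array([ 0.5314, -0.1127]), 121, np.float64(0.001))
pillar 0.03 (array([ 0.5312, -0.1126]), 88, np.float64(0.001))
collar 0.127 axis px [341.4 184.9] row [122, 136, 152, 163, 162, 165, 164, 171, 170, 159, 140, 129, 100, 96, 129, 162, 184, 187, 187, 186, 186, 188, 182, 178, 176, 175, 170, 161, 153, 146, 137, 126, 108, 87, 78, 71, 72, 73, 74, 70, 74] from 321Traceback (most recent call last):
  File "fit.py", line 19, in <module>
    print(n,z.round(3),"axis px",x[:2].round(1),"row",row[L-w:L+w+1].astype(int).tolist(),"from",L-w)
            ^^^^^^^
AttributeError: 'float' object has no attribute 'round'
```

The collar needs +1.8 mm in world y, which agrees with the TCP reading. I correct that and go down over the cone.

```bash
echo '0.0008 0.0016 0 0 0 0
0.0008 0.0016 0.003 0 0 0
0.0008 0.0016 0.006 0 0 0
0.0008 0.0016 0.009 0 0 0
0.0008 0.0016 0.012 0 0 0' | python3 -m pendant
echo '0 0 0.002 0 0 0
0 0 0.004 0 0 0
0 0 0.006 0 0 0
0 0 0.008 0 0 0
0 0 0.008 0 0 0' | python3 -m pendant
```

```text
clock: 5.9
tcp_pos: [0.5317, -0.1118, 0.1976]
orientation: [-0.704, -3.062, -0.0]
contact_force: [0.1, 0.6, -0.3]
grip_width: 0.0428
gripper_force: 61.4
clock: 6.4
tcp_pos: [0.5316, -0.1117, 0.1896]
orientation: [-0.703, -3.061, 0.0]
contact_force: [-0.5, 0.2, -1.8]
grip_width: 0.043
gripper_force: 61.4
```

```bash
echo '0 0 0.003 0 0 0
0 0 0.006 0 0 0
0 0 0.009 0 0 0
0 0 0.012 0 0 0
0 0 0.014 0 0 0' | python3 -m pendant
echo '0 0 0.003 0 0 0
0 0 0.006 0 0 0
0 0 0.009 0 0 0
0 0 0.012 0 0 0
0 0 0.014 0 0 0' | python3 -m pendant
```

```text
clock: 6.9
tcp_pos: [0.5316, -0.1117, 0.1755]
orientation: [-0.704, -3.061, 0.0]
contact_force: [0.7, -0.6, -1.1]
grip_width: 0.0431
gripper_force: 61.4
clock: 7.4
tcp_pos: [0.5317, -0.1117, 0.1616]
orientation: [-0.704, -3.061, 0.0]
contact_force: [-0.2, -0.2, -1.7]
grip_width: 0.043
gripper_force: 61.4
```

No side force, so the fit is free. I go slowly to find the balls.

```bash
echo '0 0 0.001 0 0 0
0 0 0.002 0 0 0
0 0 0.003 0 0 0
0 0 0.004 0 0 0
0 0 0.004 0 0 0' | python3 -m pendant
echo '0 0 0.001 0 0 0
0 0 0.002 0 0 0
0 0 0.002 0 0 0' | python3 -m pendant
echo '0 0 0.001 0 0 0
0 0 0.002 0 0 0
0 0 0.002 0 0 0' | python3 -m pendant
echo '0 0 0.001 0 0 0
0 0 0.002 0 0 0
0 0 0.002 0 0 0' | python3 -m pendant
```

```text
clock: 7.9
tcp_pos: [0.5317, -0.1118, 0.1578]
orientation: [-0.704, -3.062, -0.0]
contact_force: [0.1, 0.7, -1.8]
grip_width: 0.0426
gripper_force: 61.4
clock: 8.2
tcp_pos: [0.5317, -0.1117, 0.1558]
orientation: [-0.704, -3.062, 0.0]
contact_force: [-0.1, -0.9, -0.2]
grip_width: 0.0433
gripper_force: 61.4
clock: 8.5
tcp_pos: [0.5318, -0.1117, 0.1538]
orientation: [0.704, 3.062, 0.0]
contact_force: [-0.1, 0.0, -1.3]
grip_width: 0.0426
gripper_force: 61.4
clock: 8.8
tcp_pos: [0.5323, -0.1118, 0.1526]
orientation: [0.704, 3.061, 0.001]
contact_force: [-1.5, 0.5, 6.8]
grip_width: 0.0427
gripper_force: 62.3
```

The balls are felt from about TCP z 0.153. I continue 1–2 mm at a time.

```bash
for i in 1; do echo '0 0 0.001 0 0 0
0 0 0.001 0 0 0' | python3 -m pendant; echo '0 0 0.001 0 0 0
0 0 0.001 0 0 0' | python3 -m pendant;  echo '0 0 0.001 0 0 0
0 0 0.001 0 0 0' | python3 -m pendant; done
```

```text
clock: 9.0
tcp_pos: [0.5325, -0.112, 0.1517]
orientation: [0.703, 3.06, 0.0]
contact_force: [0.1, 0.1, 3.2]
grip_width: 0.0429
gripper_force: 62.0
clock: 9.2
tcp_pos: [0.5321, -0.1119, 0.1499]
orientation: [0.704, 3.061, -0.0]
contact_force: [0.4, -0.6, -1.9]
grip_width: 0.0432
gripper_force: 61.4
clock: 9.4
tcp_pos: [0.5318, -0.1118, 0.1486]
orientation: [0.704, 3.062, -0.0]
contact_force: [2.2, -1.9, -2.9]
grip_width: 0.0432
gripper_force: 61.4
```

```bash
echo '0 0 0.0015 0 0 0
0 0 0.003 0 0 0
0 0 0.0045 0 0 0
0 0 0.006 0 0 0
0 0 0.006 0 0 0' | python3 -m pendant
echo '0 0 0.0015 0 0 0
0 0 0.003 0 0 0
0 0 0.0045 0 0 0
0 0 0.006 0 0 0
0 0 0.006 0 0 0' | python3 -m pendant
```

```text
clock: 9.9
tcp_pos: [0.5316, -0.1117, 0.1424]
orientation: [-0.704, -3.061, 0.0]
contact_force: [0.2, 0.5, -2.5]
grip_width: 0.0427
gripper_force: 61.3
clock: 10.4
tcp_pos: [0.5316, -0.1118, 0.1365]
orientation: [-0.704, -3.062, 0.0]
contact_force: [1.6, -0.1, -2.8]
grip_width: 0.0428
gripper_force: 61.4
```

```bash
echo '0 0 0.001 0 0 0
0 0 0.002 0 0 0
0 0 0.003 0 0 0
0 0 0.003 0 0 0' | python3 -m pendant
echo '0 0 0.001 0 0 0
0 0 0.002 0 0 0
0 0 0.002 0 0 0' | python3 -m pendant; python3 fit.py 2>/dev/null | head -2
```

```text
clock: 10.8
tcp_pos: [0.5317, -0.1118, 0.1336]
orientation: [-0.704, -3.062, 0.0]
contact_force: [1.6, -0.1, -2.4]
grip_width: 0.0426
gripper_force: 61.5
clock: 11.1
tcp_pos: [0.5317, -0.1118, 0.1317]
orientation: [-0.704, -3.062, 0.0]
contact_force: [1.9, -0.8, -2.4]
grip_width: 0.0426
gripper_force: 61.4
tcp [ 0.5316 -0.1118  0.1316]
collar (array([ 0.5311, -0.1126]), 145, np.float64(0.001))
```

```bash
for i in 1; do echo '0 0 0.001 0 0 0
0 0 0.002 0 0 0
0 0 0.003 0 0 0
0 0 0.003 0 0 0' | python3 -m pendant
echo '0 0 0.001 0 0 0
0 0 0.002 0 0 0
0 0 0.002 0 0 0' | python3 -m pendant; echo '0 0 0.001 0 0 0
0 0 0.001 0 0 0' | python3 -m pendant; echo '0 0 0.001 0 0 0
0 0 0.001 0 0 0' | python3 -m pendant; done
```

```text
clock: 11.55
tcp_pos: [0.5317, -0.1118, 0.1286]
orientation: [-0.704, -3.062, 0.0]
contact_force: [1.2, -0.6, -1.9]
grip_width: 0.0429
gripper_force: 61.4
clock: 11.85
tcp_pos: [0.5317, -0.1118, 0.1267]
orientation: [-0.704, -3.062, 0.0]
contact_force: [1.6, -1.0, -1.8]
grip_width: 0.043
gripper_force: 61.4
clock: 12.05
tcp_pos: [0.5316, -0.1118, 0.1257]
orientation: [-0.704, -3.062, 0.0]
contact_force: [0.4, 0.0, -1.9]
grip_width: 0.0429
gripper_force: 61.4
clock: 12.25
tcp_pos: [0.5316, -0.1118, 0.1246]
orientation: [-0.704, -3.062, 0.0]
contact_force: [2.6, -0.0, -4.1]
grip_width: 0.0432
gripper_force: 61.3
```

```bash
echo '0 0 0.001 0 0 0
0 0 0.001 0 0 0' | python3 -m pendant; echo '0 0 0.001 0 0 0
0 0 0.001 0 0 0' | python3 -m pendant
```

```text
clock: 12.45
tcp_pos: [0.5315, -0.1118, 0.1235]
orientation: [-0.704, -3.061, 0.0]
contact_force: [1.1, -0.2, -7.6]
grip_width: 0.0429
gripper_force: 61.6
clock: 12.65
tcp_pos: [0.5314, -0.1117, 0.1224]
orientation: [-0.704, -3.061, 0.0]
contact_force: [2.7, -0.9, -8.1]
grip_width: 0.0428
gripper_force: 61.9
```

The balls are now drawing the collar down, with about −8 N on the tool. I follow in 1 mm steps until it eases.

```bash
echo '0 0 0.001 0 0 0
0 0 0.001 0 0 0' | python3 -m pendant; echo '0 0 0.001 0 0 0
0 0 0.001 0 0 0' | python3 -m pendant
```

```text
clock: 12.85
tcp_pos: [0.5314, -0.1116, 0.1216]
orientation: [-0.703, -3.061, -0.0]
contact_force: [0.9, 0.1, -5.8]
grip_width: 0.043
gripper_force: 62.0
clock: 13.05
tcp_pos: [0.5317, -0.1118, 0.121]
orientation: [-0.704, -3.062, -0.0]
contact_force: [0.4, 0.3, -1.7]
grip_width: 0.043
gripper_force: 62.2
```

```bash
echo '0 0 0.0007 0 0 0
0 0 0.0007 0 0 0
0 0 0.0007 0 0 0' | python3 -m pendant
```

```text
clock: 13.35
tcp_pos: [0.5318, -0.1119, 0.1203]
orientation: [0.704, 3.061, 0.0]
contact_force: [0.3, 0.3, -0.9]
grip_width: 0.043
gripper_force: 62.2
```

The pull has gone and the force is back to the collar's weight, so it has clicked. I let go.

```bash
echo '0 0 0 0 0 0
0 0 0 0 0 0
0 0 0 0 0 0
0 0 0 0 0 0
0 0 0 0 0 0' | python3 -m pendant 0.08 20
python3 - <<'E'
from h import *
from bench import grab_frame
p,d=grab_frame("scene"); cv2.imwrite("pics/s3.png",cv2.resize(p[130:270,280:410],None,fx=4,fy=4,interpolation=cv2.INTER_CUBIC))
E
```

```text
clock: 13.85
tcp_pos: [0.5318, -0.1118, 0.1202]
orientation: [0.704, 3.062, 0.0]
contact_force: [-0.0, -0.2, -0.2]
grip_width: 0.0798
gripper_force: 0.0
```

View pics/s3.png

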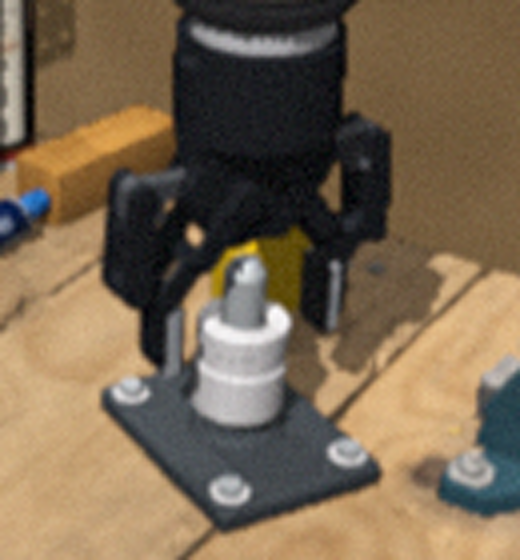

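The fingers are open and clear on both sides of the collar. It hangs on the pillar with its underside at about crop (240,420). I raise the arm and check its height.

```bash
echo '0 0 -0.01 0 0 0
0 0 -0.03 0 0 0
0 0 -0.06 0 0 0
0 0 -0.1 0 0 0
0 0 -0.13 0 0 0' | python3 -m pendant
echo '0 0 0 0 0 0
0 0 0 0 0 0' | python3 -m pendant
python3 - <<'E'
from h import *
from bench import grab_frame,camera_info
for n in("scene","top"):
    c=camera_info(n); K,R,t=[np.array(c[k]) for k in("camera_matrix","R","t")]
    p,d=grab_frame(n); W=cloud(d,K,R,t); rr=np.hypot(W[...,0]-.5315,W[...,1]+.112)
    q=W[(rr<.021)&(rr>.0135)&(W[...,2]>.06)&(W[...,2]<.13)]
    print(n,len(q),"top z",np.percentile(q[:,2],[10,50,90]).round(4) if len(q) else "")
    if n=="scene": cv2.imwrite("pics/s4.png",cv2.resize(p[130:270,280:410],None,fx=4,fy=4,interpolation=cv2.INTER_CUBIC))
E
```

```text
clock: 14.4
tcp_pos: [0.532, -0.112, 0.253]
orientation: [0.704, 3.06, 0.0]
contact_force: [1.4, -0.4, -0.0]
grip_width: 0.0802
gripper_force: 0.0
clock: 14.6
tcp_pos: [0.5319, -0.1117, 0.2512]
orientation: [0.703, 3.06, 0.001]
contact_force: [0.2, -0.1, -0.3]
grip_width: 0.08
gripper_force: 0.0
scene 155 top z [0.0625 0.0737 0.0754]
top 0 top z
```

View pics/s4.png

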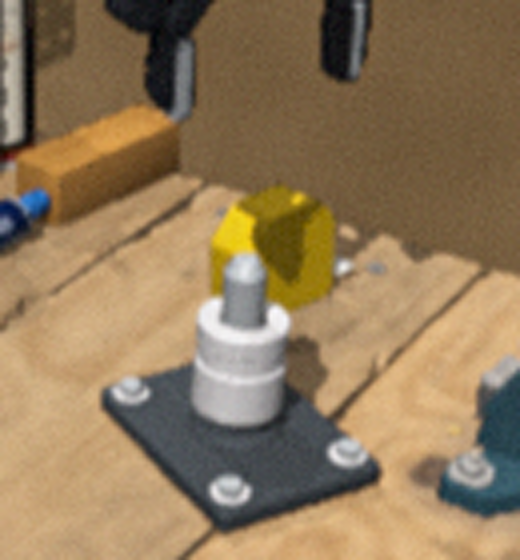

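The collar's top is at about 75 mm; resting on the boss it would be at 66 mm. That puts the underside about 31 mm below the balls, matching the click I felt. The arm is clear, so I hand in.

```bash
python3 -c "
from bench import r
print(r.hand_in())"
```

```text
the job is handed in; nothing more can be done
None
```

The collar hangs on the pillar, clicked onto the balls and let go at about 14.6 s on the robot's clock; the job is handed in with the arm clear, and I moved nothing else.

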